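# Index and lock the engraver's vise, then clamp the blank

### The arm

A 6-joint arm with a two-finger parallel gripper is mounted at the origin on the work surface. World frame = base frame: x ahead of the robot, y to its left, z up, the work surface at z = 0. Lengths are in m, angles in rad, forces in N, time in s.
With the tool pointing down it reaches from about 0.35 to 0.775 m from the base axis. Payload 7.3 kg.
Tool frame: the origin (TCP) lies at the very end of the fingers, on their centre line; the grasp point (between the pads) lies 19 mm behind it; z points along the fingers, y is the line along which they close (so a half turn about z gives the same grasp; the last joint's range is limited). The gripper opens to 92 mm and grips with 3 to 60 N. Pads are 19 mm wide; open, the fingers measure 130 mm over their backs; the gripper's body (75 mm by 190 mm) begins 47 mm behind the grasp point.
Start: joints at [-1.251, 0.342, 1.524, -0, 1.275, -0.146], TCP at [0.236, -0.469, 0.227] pointing down, gripper open.
Joint ranges: [-2.53, 2.53], [-0.77, 2.02], [0.04, 2.7], [-1, 4.14], [0.28, 2.66], [-3.11, 3.11]. Speed limits (rad/s): [2.57, 2.57, 3.14, 3.14, 3.14, 3.14].

### API

Orientations are given as [roll, pitch, yaw] about the fixed x, y, z axes, in that order (R = Rz(yaw) Ry(pitch) Rx(roll)).
In Python, from cell import robot gives the robot as it stands.
- The arm moves only by the tool apply_moves, never from a script. Its argument "motion" is text: rows parted by semicolons, each of 7 numbers parted by spaces: the opening in per cent of the stroke, from 0 (shut) to 100 (fully open), then the shift along the tool's x, y, z in cm, then the turn, a rotation vector about the tool's x, y, z in rad. A call has 1 to 20 rows; each row shifts and turns the commanded pose from where the row before left it, along the tool's axes as they then stand; what a row does not reach is not made up. A row lasts 1/8 s, in which the tool goes at most 62.5 mm and 10.7 degrees, less where a joint would pass 70% of its speed; a pose out of reach is approached as far as the arm can. A call with a gripper value outside its range is refused whole. The fingers move at their own pace and stop on an object; "force" is the grip in N (left out, the last holds). Time passes only in rows, so rows that do not move let the fingers close. It gives the time, the measured TCP pose, the force, the opening and the grip force at its end, in the units of the state.
- robot.observe(): the state, without advancing time (a new reading comes with each control period).
- robot.read_camera(name): name is "scene" or "top"; returns a dict with "img" (384x512x3 uint8, red, green, blue), "fovy" (degrees; the focal length in pixels is half the picture's height over the tangent of half this angle, whatever the lens; pixels are square), "cx", "cy" (the principal point, pixels), "k1" (the pictures are not rectified: a ray, as slopes to the right and down, at radius r is drawn at 1 + k1 r^2 times it, then the intrinsics apply), "R" (3x3) and "t" (3): a world point X has camera coordinates R X + t. Camera axes: x right, y down, z forward; pixel columns grow to the right and rows downward; lengths in m; the calibration is good to about 2 mm. A picture is of the moment at which its call begins. There is no depth.
- robot.hand_in(): hands the job in; it is judged then, once.
Trained networks look in a picture, given as the dict that the camera call returned (one of the last four; its "shot" number tells which), for a name from the list of things; names that differ only in an ending like _2 or _b are one class to them, and where a whole thing is asked for, a point or a joint stands for the part that bears it (a point fixed in the world has none). Each returns a list of dicts, best first, with "score" (0 to 1); they miss things now and then, are a little off and sometimes report something else, mostly with a low value. They report only what shows in the picture. A call takes as long as a camera call. They do not tell look-alikes from the thing itself.
- robot.search_frame(target, picture): "centre" ([x, y, z] in m, in world coordinates, good to about 4 mm: the middle of the surface that is visible of it).
- robot.trace(target, picture): "pixels" (384x512 bool, what is visible of it).
The state is a dict: "time": time; "qpos": joint angles; "qvel": joint speeds; "joint_efforts": joint torques, N m; "tool_pos": TCP position; "tool_rot": TCP orientation; "contact_force": force on the tool from outside, world axes, zero at the start; "torque": the same for the moment, N m; "opening": finger opening in m; "grip_force": force on a finger pad.
Only numpy, scipy, OpenCV 4.12 (cv2) and the standard library are available. Lean on these libraries where they do the work, as an engineer would, in place of code of your own. Each camera call takes 0.05 s, during which the arm holds its last target. There are 200 camera calls.

### The job

The head of the engraving vise turns freely on its ball. Use its clamp lever as a handle, pushing it anticlockwise (seen from above) to turn the whole head until you feel the spring index plunger drop into the hidden notch and catch the head; then swing the lever back the other way, clockwise, fully home, so that the jaws clamp the brass blank. Leave the head locked by its plunger and the blank lying flat in the jaws, and do not disturb the other things on the bench.

Things in the scene. Friction and masses are not known exactly. Their poses are not given: they have to be found in the camera images.
- head_top (a point): point on the head's upright turning axis, on the seat between the jaws, 140 mm above the bench. The fixed vise: black rubber ring 176 mm across, steel ball, round dark housing 153 mm across with its top 84 mm up. Above it turns the steel head, within 76 mm of the axis apart from the lever; jaw tops 146 mm up, 149 mm the blank's
- vise_head (a joint): turn of the head, rad, 0 at the start, growing anticlockwise seen from above. It turns with a drag of about 0.2 N m. A hidden notch in the ring inside the housing meets the plunger 28 to 86 degrees anticlockwise of the start: the drag dips, then the notch's sloped far wall resists, about 1 N m (some 10 N on the lever, 95 mm out)
- plunger (a joint): drop of the spring index plunger, m: 0 while its pin rides on the ring, 0.006 in the notch. If the lever is pushed on some 8 mm or more against the sloped wall, the pin climbs out; let go sooner and the head settles back. Clockwise, the notch's square wall holds firmly. The plunger works by itself
- plunger_top (a point): top of the plunger's red knob, 21 mm across, on the housing 62 mm from the axis, on the side away from the lever; 110 mm above the bench, 6 mm lower once the pin has dropped
- lever_pivot (a point): upright pivot of the cam clamp lever, carried on the head 54 mm from its axis; the point is at the height of the lever bar's centre line, 135 mm above the bench
- lever_knob (a point): centre of the black ball knob, 26 mm across, on the lever's end, 75 mm from the pivot. The lever is a level round steel bar 12 mm thick, bare from 20 to 60 mm from the pivot; 50 mm of free space lies below it, down to the housing's top and the bench
- cam_lever (a joint): swing of the lever relative to the head, rad: 0 at its open stop (start), where it points straight out from the head's axis and, pushed anticlockwise, carries the head round; it grows clockwise seen from above to 1.45 at its closed stop. It takes about 0.3 N m about its pivot (unlocked, the head would turn instead) and stays where it is left
- moving_jaw: the moving jaw, a dark steel bar 88 x 16 x 22 mm on the lever's side of the blank; the lever's cam drives it 3.25 mm per rad towards the blank and it grips the blank when the lever is nearly home. Its pose is that of the head's axis at bench height and follows the head
- blank: loose brass plaque 70 x 40 x 9 mm that lies between the two jaws on the seat, standing 3 mm above them, with 2 mm of play on either side while they are open; its origin is the centre of its underside, x along its length, z up
- oil_bottle: bystander: white plastic bottle with a red cap, 60 mm across, 130 mm tall; origin at the centre of its foot
- hammer: bystander: hammer 200 mm long lying on the bench; x along the handle
- pliers: bystander: small red-handled pliers 145 mm long lying flat; x towards the nose
- tool_box: bystander: wooden box with brass clasp, 134 x 174 mm, 86 mm tall; origin at the centre of its underside
Not all that is in view belongs to the job. Leave any purple or red look-alike of the blank alone.

How it is judged:
On the way, in this order (a step that is already met when the one before it is completed fails the run):
1. the head has been turned until the index plunger has dropped into its notch, the lever still open (value of joint plunger above 0.0045 m and value of joint cam_lever below 0.4 rad), for 0.3 s.
2. the lever is swung home with the head locked (value of joint plunger above 0.0045 m and value of joint cam_lever above 1.3 rad), for 0.2 s.
At the end, for the whole second after the job is handed in: The plunger has dropped into the notch (more than 4.5 of 6 mm), the lever is swung home (more than 1.3 of 1.45 rad), the moving jaw presses on the blank (more than 2 N), and the blank lies flat and still on its seat (tilt under 0.08 rad), within 12 mm of the head's axis (all of step 2 and contact force between moving_jaw and blank above 2 N and horizontal distance between blank and head_top below 0.012 m and angle between blank's own z axis and vertical below 0.08 rad and height (world z) of blank below 0.143 m and linear speed of blank below 0.02 m/s); the robot touches nothing.
It fails at once if a bystander (bottle, hammer, pliers, wooden box) is moved more than 25 mm (distance of any of oil_bottle, hammer, pliers, tool_box from where it was at the start of the episode above 0.025 m).
It also fails if it takes over 67 s, if anything falls off the work surface, if the arm or the gripper's body presses on something with over 40 N, if the wrist force passes 120 N, or if a joint passes its speed limit or range.

## Working session

There is one attempt and no reset: what is moved stays moved. The work goes in short steps, Python scripts to look and compute and a tool call to move; the robot and the scene stay as the last step left them, time stands still between calls to the robot, and variables do not carry over. Pictures are saved under pics/ and viewed, at most 10 in all, crops included, and the job is handed in when it is done.

Besides the shell and the picture viewer there is one more tool, called after ">>>" in YAML: its name, and indented under it one key for each argument. apply_moves: Moves the arm, as the interface text tells. Its arguments: {"type":"object","properties":{"motion":{"type":"string"},"force":{"type":"number"}},"required":["motion"]}

```bash
mkdir -p pics; ls; cat > h.py <<'E'
import numpy as np, cv2
from cell import robot
def K(p):
    f=p["img"].shape[0]/2/np.tan(np.radians(p["fovy"])/2); return f
def proj(p,X):
    c=np.array(p["R"])@np.array(X)+np.array(p["t"]); s=c[:2]/c[2]; s=s*(1+p["k1"]*(s@s)); return s*K(p)+[p["cx"],p["cy"]]
def at_z(p,uv,z):
    d=(np.array(uv)-[p["cx"],p["cy"]])/K(p); s=d.copy()
    for _ in range(20): s=d/(1+p["k1"]*(s@s))
    R=np.array(p["R"]);t=np.array(p["t"]); o=-R.T@t; r=R.T@np.array([s[0],s[1],1]); return o+r*(z-o[2])/r[2]
def save(p,n,crop=None,sc=1):
    im=p["img"][...,::-1]
    if crop: im=im[crop[1]:crop[3],crop[0]:crop[2]]
    cv2.imwrite("pics/"+n,cv2.resize(im,None,fx=sc,fy=sc,interpolation=cv2.INTER_CUBIC))
E
python3 - <<'E'
from h import *
a=robot.read_camera("scene");b=robot.read_camera("top")
im=np.vstack([a["img"],b["img"]])
save(a,"s0.png",sc=1.5);save(b,"t0.png",sc=1.5)
for n in ["head_top","plunger_top","lever_pivot","lever_knob","moving_jaw","blank","oil_bottle","hammer","pliers","tool_box"]:
    for q,p in(("s",a),("t",b)):
        for d in robot.search_frame(n,p)[:3]:
            print(n,q,np.round(d["centre"],3),round(d["score"],2),np.round(proj(p,d["centre"])))
E
```

```text
pics
head_top s [ 0.616 -0.077  0.136] 0.59 [243. 212.]
head_top t [ 0.597 -0.039  0.14 ] 0.88 [267. 183.]
head_top t [0.636 0.406 0.085] 0.3 [106. 179.]
lever_pivot s [0.614 0.003 0.14 ] 0.57 [257. 193.]
lever_pivot t [0.617 0.011 0.14 ] 0.7 [248. 175.]
lever_pivot t [0.636 0.404 0.083] 0.18 [107. 179.]
lever_knob s [0.62  0.005 0.141] 0.71 [259. 193.]
lever_knob t [0.614 0.008 0.147] 0.66 [249. 176.]
lever_knob t [ 0.711 -0.219  0.021] 0.37 [324. 154.]
moving_jaw s [ 0.613 -0.041  0.14 ] 0.49 [249. 202.]
moving_jaw t [ 0.595 -0.038  0.148] 0.77 [267. 182.]
moving_jaw t [0.615 0.004 0.144] 0.36 [250. 176.]
blank s [ 0.77  -0.042  0.006] 0.74 [289. 248.]
blank s [ 0.406 -0.033  0.009] 0.65 [203. 193.]
blank s [ 0.595 -0.071  0.15 ] 0.56 [239. 205.]
blank t [ 0.592 -0.066  0.152] 0.8 [278. 183.]
blank t [ 0.413 -0.221  0.01 ] 0.59 [332. 254.]
blank t [ 0.771 -0.036  0.004] 0.56 [263. 139.]
oil_bottle s [ 0.491 -0.36   0.086] 0.78 [152. 268.]
oil_bottle t [ 0.475 -0.341  0.091] 0.83 [382. 228.]
hammer s [ 0.724 -0.226  0.021] 0.66 [245. 283.]
hammer t [ 0.709 -0.22   0.023] 0.91 [325. 154.]
pliers s [0.415 0.268 0.01 ] 0.45 [253. 143.]
pliers t [0.414 0.276 0.012] 0.64 [157. 260.]
tool_box s [0.657 0.383 0.084] 0.67 [324. 138.]
tool_box t [0.636 0.404 0.082] 0.83 [107. 179.]
```

View pics/s0.png

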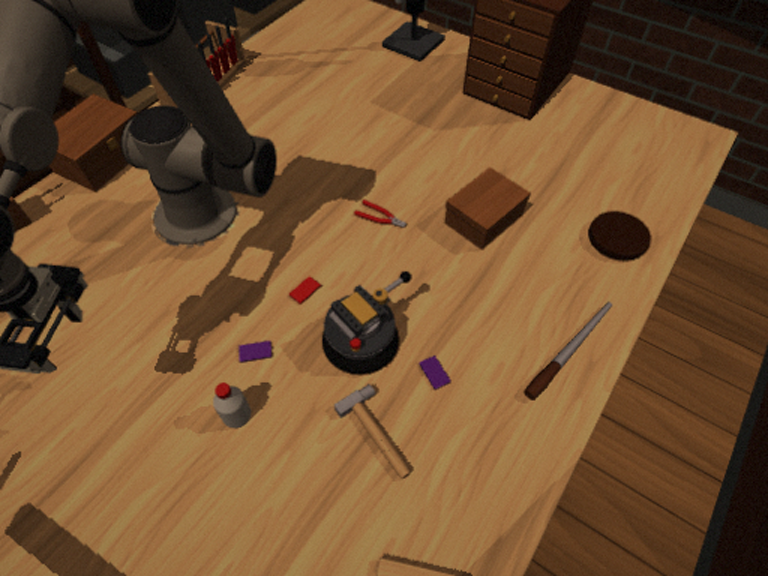

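View pics/t0.png

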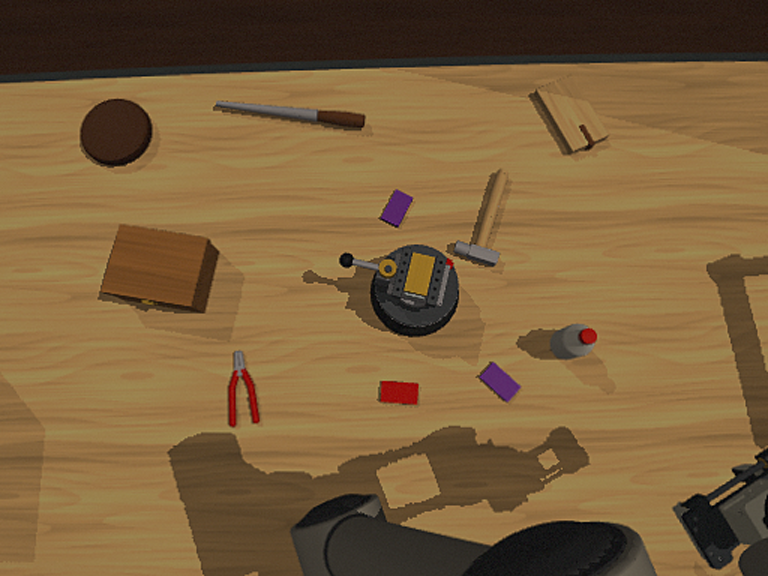

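```bash
python3 - <<'E'
from h import *
a=robot.read_camera("scene");b=robot.read_camera("top")
A=cv2.resize(a["img"][150:270,180:300],None,fx=3.3,fy=3.3,interpolation=cv2.INTER_CUBIC)
B=cv2.resize(b["img"][130:250,210:330],None,fx=3.3,fy=3.3,interpolation=cv2.INTER_CUBIC)
cv2.imwrite("pics/c0.png",np.hstack([A,B])[...,::-1])
for n in ["lever_knob","plunger_top","lever_pivot","moving_jaw","blank"]:
  for q,p in(("s",a),("t",b)):
    for d in robot.trace(n,p)[:3]:
        v,u=np.nonzero(d["pixels"]); print(n,q,round(d["score"],2),u.mean().round(1),v.mean().round(1),u.min(),u.max(),v.min(),v.max(),len(u))
E
```

```text
lever_knob s 0.73 260.7 191.6 249 273 181 202 190
lever_knob t 0.7 246.3 176.5 227 263 169 184 278
plunger_top s 0.61 236.9 228.9 234 240 225 232 45
lever_pivot s 0.49 260.5 191.9 249 273 181 202 192
lever_pivot t 0.85 246.8 175.8 226 264 169 183 290
lever_pivot t 0.22 381.9 227.5 367 397 216 239 581
moving_jaw s 0.54 247.4 200.6 238 256 191 211 134
moving_jaw s 0.2 153.8 270.5 142 165 256 285 518
moving_jaw t 0.66 267.4 182.3 262 273 166 198 171
blank s 0.8 290.3 248.3 281 300 238 259 276
blank s 0.75 203.1 193.5 194 213 185 202 194
blank s 0.62 239.4 205.5 228 251 195 216 286
blank t 0.9 332.9 255.1 320 346 243 267 379
blank t 0.81 266.2 262.0 255 277 255 269 301
blank t 0.62 264.3 137.8 255 274 127 149 292
```

View pics/c0.png

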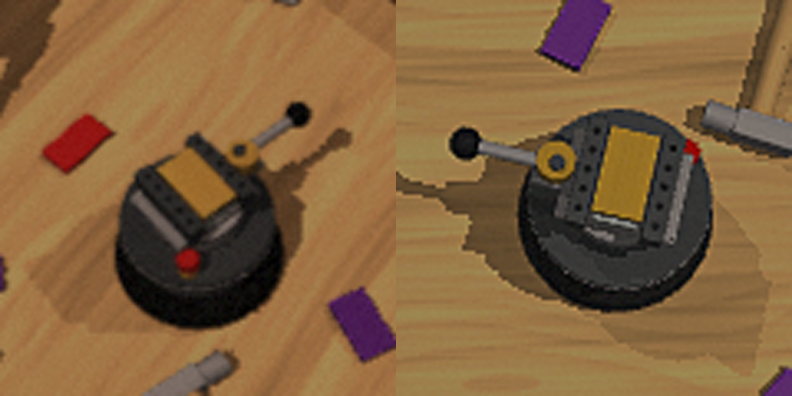

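```bash
python3 - <<'E'
from h import *
a=robot.read_camera("scene");b=robot.read_camera("top")
for n,s,t,z in [("knob",(270.3,184.5),(230.9,173.6),.135),("pivot",(253,196),(258.8,178.5),.143),("blank",(239.5,205.6),(280.3,182.4),.149),("plunger",(236.8,228.8),(299,176),.108)]:
    A=at_z(a,s,z);B=at_z(b,t,z); print(n,A.round(3),B.round(3),((A+B)/2).round(3))
print(robot.observe())
E
```

```text
knob [0.628 0.057 0.135] [0.625 0.055 0.135] [0.627 0.056 0.135]
pivot [ 0.61  -0.016  0.143] [ 0.608 -0.017  0.143] [ 0.609 -0.017  0.143]
blank [ 0.599 -0.072  0.149] [ 0.594 -0.072  0.149] [ 0.596 -0.072  0.149]
plunger [ 0.625 -0.124  0.108] [ 0.62  -0.127  0.108] [ 0.623 -0.125  0.108]
{'time': 1.8, 'qpos': array([-1.25099443e+00,  3.41991466e-01,  1.52409580e+00,  2.54250696e-05,
        1.27542122e+00, -1.45999965e-01]), 'qvel': array([-0.00123794,  0.0001197 ,  0.00187539,  0.00065277,  0.00113956,
        0.00177884]), 'joint_efforts': array([-1.94970680e-04, -4.31126654e+01, -2.44475663e+01,  7.18445331e-02,
        4.84065420e-02, -4.38389165e-06]), 'tool_pos': array([ 0.23582994, -0.46906858,  0.22674641]), 'tool_rot': array([ 3.14150584e+00, -1.18210785e-05,  4.65794467e-01]), 'contact_force': array([-0.12891646, -0.58099708, -0.78484856]), 'torque': array([-0.00365871, -0.0250962 , -0.01044697]), 'grip_force': 0.0, 'opening': 0.09180883679572731}
```

>>> apply_moves:
  motion: "45 4.68 -2.21 0 0 0 0;45 4.68 -2.21 0 0 0 0;45 4.68 -2.21 0 0 0 0;45 4.68 -2.21 0 0 0 0;45 4.68 -2.21 0 0 0 0;45 4.68 -2.21 0 0 0 0;45 4.68 -2.21 0 0 0 0;45 4.68 -2.21 0 0 0 0;45 4.68 -2.21 0 0 0 0;45 4.68 -2.21 0 0 0 0;45 4.68 -2.21 0 0 0 0;45 4.68 -2.21 0 0 0 0;45 0 0 0 0 0 -0.146;45 0 0 0 0 0 -0.146;45 0 0 0 0 0 -0.146;45 0 0 0 0 0 -0.146;45 0 0 0 0 0 -0.146;45 0 0 0 0 0 -0.146;45 0 0 0 0 0 0"
  force: 5

```text
time: 4.18
tool_pos: [0.6185, 0.0201, 0.2266]
tool_rot: [-3.141, 0.0, 1.341]
contact_force: [-1.1, -0.4, -0.6]
opening: 0.0413
grip_force: 0.0
```

>>> apply_moves:
  motion: "45 0 0 3 0 0 0;45 0 0 3 0 0 0;45 0 0 2.5 0 0 0;45 0 0 2.5 0 0 0;45 0 0 0 0 0 0"

```text
time: 4.8
tool_pos: [0.6172, 0.0202, 0.1148]
tool_rot: [-3.137, 0.001, 1.339]
contact_force: [0.4, 0.3, 0.6]
opening: 0.0411
grip_force: 0.0
```

```bash
python3 - <<'E'
from h import *
a=robot.read_camera("scene");b=robot.read_camera("top")
A=cv2.resize(a["img"][150:270,180:300],None,fx=3.3,fy=3.3,interpolation=cv2.INTER_CUBIC)
B=cv2.resize(b["img"][130:250,210:330],None,fx=3.3,fy=3.3,interpolation=cv2.INTER_CUBIC)
cv2.imwrite("pics/c1.png",np.hstack([A,B])[...,::-1])
E
```

```text
(no output)
```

View pics/c1.png

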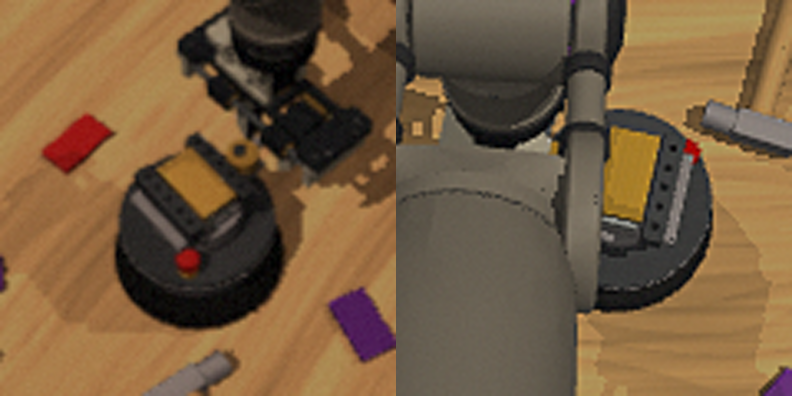

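>>> apply_moves:
  motion: "26 0 0 0 0 0 0;26 0 0 0 0 0 0;26 -0.012 -0.475 0 0 0 -0.05;26 -0.012 -0.475 0 0 0 -0.05;26 -0.012 -0.475 0 0 0 -0.05;26 -0.012 -0.475 0 0 0 -0.05"

```text
time: 5.65
tool_pos: [0.6009, 0.0227, 0.1176]
tool_rot: [3.138, -0.0, 1.543]
contact_force: [5.0, 0.8, -1.4]
opening: 0.0238
grip_force: 2.3
```

>>> apply_moves:
  motion: "26 -0.012 -0.475 0 0 0 -0.05;26 -0.012 -0.475 0 0 0 -0.05;26 -0.012 -0.475 0 0 0 -0.05;26 -0.012 -0.475 0 0 0 -0.05"

```text
time: 6.15
tool_pos: [0.5821, 0.0218, 0.1177]
tool_rot: [3.137, -0.0, 1.743]
contact_force: [4.6, 2.6, 0.1]
opening: 0.0238
grip_force: 2.2
```

>>> apply_moves:
  motion: "26 -0.012 -0.475 0 0 0 -0.05"

```text
time: 6.28
tool_pos: [0.5776, 0.021, 0.1178]
tool_rot: [3.137, 0.0, 1.793]
contact_force: [4.4, 4.0, -0.1]
opening: 0.024
grip_force: 1.8
```

>>> apply_moves:
  motion: "26 -0.003 -0.24 0 0 0 -0.025;26 -0.003 -0.24 0 0 0 -0.025"

```text
time: 6.52
tool_pos: [0.5721, 0.0193, 0.1174]
tool_rot: [3.14, 0.0, 1.843]
contact_force: [3.0, 2.3, -0.1]
opening: 0.024
grip_force: 1.4
```

>>> apply_moves:
  motion: "26 -0.003 -0.24 0 0 0 -0.025;26 -0.003 -0.24 0 0 0 -0.025"

```text
time: 6.78
tool_pos: [0.5667, 0.0175, 0.1168]
tool_rot: [3.142, 0.0, 1.893]
contact_force: [3.5, 1.7, 2.1]
opening: 0.0237
grip_force: 1.5
```

>>> apply_moves:
  motion: "26 -0.003 -0.24 0 0 0 -0.025;26 -0.003 -0.24 0 0 0 -0.025"

```text
time: 7.02
tool_pos: [0.562, 0.0159, 0.1166]
tool_rot: [-3.141, 0.0, 1.943]
contact_force: [2.1, 1.4, 1.8]
opening: 0.0242
grip_force: 1.3
```

>>> apply_moves:
  motion: "26 -0.003 -0.24 0 0 0 -0.025;26 -0.003 -0.24 0 0 0 -0.025"

```text
time: 7.28
tool_pos: [0.5576, 0.0142, 0.1166]
tool_rot: [-3.141, -0.0, 1.993]
contact_force: [1.6, 2.4, 0.6]
opening: 0.024
grip_force: 1.2
```

>>> apply_moves:
  motion: "26 -0.003 -0.24 0 0 0 -0.025;26 -0.003 -0.24 0 0 0 -0.025"

```text
time: 7.52
tool_pos: [0.5533, 0.0122, 0.1166]
tool_rot: [-3.141, -0.0, 2.044]
contact_force: [1.4, 3.3, 0.9]
opening: 0.0235
grip_force: 1.4
```

>>> apply_moves:
  motion: "26 -0.003 -0.24 0 0 0 -0.025;26 -0.003 -0.24 0 0 0 -0.025"

```text
time: 7.78
tool_pos: [0.549, 0.0099, 0.1166]
tool_rot: [-3.141, -0.0, 2.094]
contact_force: [1.1, 2.6, -0.2]
opening: 0.024
grip_force: 1.1
```

>>> apply_moves:
  motion: "26 -0.003 -0.24 0 0 0 -0.025;26 -0.003 -0.24 0 0 0 -0.025"

```text
time: 8.02
tool_pos: [0.545, 0.0073, 0.1166]
tool_rot: [-3.141, -0.0, 2.143]
contact_force: [0.6, 3.0, 0.1]
opening: 0.0238
grip_force: 1.1
```

>>> apply_moves:
  motion: "26 -0.003 -0.24 0 0 0 -0.025;26 -0.003 -0.24 0 0 0 -0.025"

```text
time: 8.28
tool_pos: [0.541, 0.0046, 0.1166]
tool_rot: [-3.141, -0.0, 2.193]
contact_force: [1.6, 3.8, -0.6]
opening: 0.0243
grip_force: 1.7
```

>>> apply_moves:
  motion: "26 -0.003 -0.24 0 0 0 -0.025;26 0 0 0 0 0 0"

```text
time: 8.52
tool_pos: [0.5389, 0.0027, 0.1166]
tool_rot: [-3.14, 0.0, 2.217]
contact_force: [0.7, -0.3, -0.0]
opening: 0.0234
grip_force: 0.0
```

>>> apply_moves:
  motion: "26 -0.003 -0.24 0 0 0 -0.025;26 -0.003 -0.24 0 0 0 -0.025"

```text
time: 8.78
tool_pos: [0.5357, 0.0001, 0.1167]
tool_rot: [3.141, 0.0, 2.268]
contact_force: [1.6, 0.6, -0.9]
opening: 0.0238
grip_force: 1.1
```

>>> apply_moves:
  motion: "26 -0.003 -0.24 0 0 0 -0.025;26 -0.003 -0.24 0 0 0 -0.025"

```text
time: 9.02
tool_pos: [0.5319, -0.0031, 0.1167]
tool_rot: [-3.142, 0.0, 2.318]
contact_force: [2.3, 1.3, -0.5]
opening: 0.0237
grip_force: 1.2
```

>>> apply_moves:
  motion: "26 -0.003 -0.24 0 0 0 -0.025;26 -0.003 -0.24 0 0 0 -0.025"

```text
time: 9.28
tool_pos: [0.5282, -0.0065, 0.1167]
tool_rot: [-3.141, -0.0, 2.369]
contact_force: [0.5, 1.2, 0.0]
opening: 0.0239
grip_force: 0.4
```

>>> apply_moves:
  motion: "26 -0.003 -0.24 0 0 0 -0.025"

```text
time: 9.4
tool_pos: [0.5263, -0.0083, 0.1167]
tool_rot: [-3.141, -0.0, 2.394]
contact_force: [-0.5, -0.3, -0.8]
opening: 0.0236
grip_force: 0.0
```

>>> apply_moves:
  motion: "26 -0.003 -0.24 0 0 0 -0.025"

```text
time: 9.52
tool_pos: [0.5249, -0.01, 0.1167]
tool_rot: [-3.141, -0.0, 2.418]
contact_force: [-0.1, -0.5, -0.4]
opening: 0.0235
grip_force: 0.0
```

>>> apply_moves:
  motion: "26 -0.003 -0.24 0 0 0 -0.025"

```text
time: 9.65
tool_pos: [0.5235, -0.0117, 0.1167]
tool_rot: [-3.142, -0.0, 2.443]
contact_force: [0.6, -0.6, -0.1]
opening: 0.0236
grip_force: 0.5
```

>>> apply_moves:
  motion: "26 -0.003 -0.24 0 0 0 -0.025"

```text
time: 9.78
tool_pos: [0.5223, -0.0132, 0.1167]
tool_rot: [3.141, 0.0, 2.468]
contact_force: [2.8, 4.5, -0.6]
opening: 0.0241
grip_force: 2.7
```

```bash
python3 - <<'E'
from h import *
a=robot.read_camera("scene")
im=a["img"].astype(int)[195:260,200:290]
m=(im[...,0]>90)&(im[...,1]<60)&(im[...,2]<60)
v,u=np.nonzero(m); print(len(u),u.mean()+200,v.mean()+195)
for d in robot.trace("plunger_top",a)[:2]:
    v,u=np.nonzero(d["pixels"]); print(d["score"],u.mean(),v.mean(),len(u))
for z in(.110,.104): print(proj(a,[.622,-.126,z]))
for n in["lever_knob","blank"]:
  for d in robot.trace(n,a)[:3]:
    v,u=np.nonzero(d["pixels"]); print(n,d["score"],u.mean(),v.mean(),len(u))
save(a,"s2.png",(170,140,310,260),5)
o=robot.observe();print(o["contact_force"],o["grip_force"],o["time"])
E
```

```text
68 221.76470588235293 213.98529411764707
[235.67656472 228.49012652]
[235.75507883 229.43972159]
blank 0.83 169.43027888446215 234.17131474103584 251
blank 0.72 289.7916666666667 248.1 240
blank 0.54 239.78966789667896 204.66420664206643 271
[ 1.41019931  0.95774838 -0.23376431] 1.6257335990667343 9.975
```

View pics/s2.png

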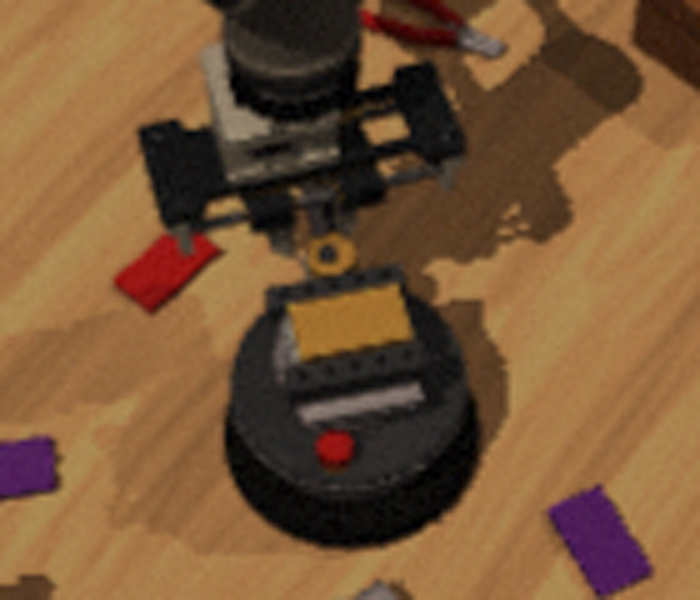

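```bash
python3 - <<'E'
from h import *
def red(im):
    c=im[220:240,225:250].astype(int); m=(c[...,0]>90)&(c[...,1]<60)&(c[...,2]<60); w=m*1.
    v,u=np.nonzero(m); return len(u),u.mean()+225,v.mean()+220
a=robot.read_camera("scene"); print(red(a["img"]))
o=cv2.resize(cv2.imread("pics/s0.png"),(512,384),interpolation=cv2.INTER_AREA)[...,::-1]; print(red(o))
n=cv2.imread("pics/c1.png")[:,:396,::-1]; n=cv2.resize(n,(120,120),interpolation=cv2.INTER_AREA); f=np.zeros((384,512,3),np.uint8); f[150:270,180:300]=n; print(red(f))
o=robot.observe();print(o["contact_force"],o["grip_force"],o["time"])
E
```

```text
(34, np.float64(236.47058823529412), np.float64(228.7058823529412))
(30, np.float64(236.36666666666667), np.float64(228.16666666666666))
(31, np.float64(236.4516129032258), np.float64(228.16129032258064))
[ 2.3523399   2.36003389 -0.81034068] 1.687718890607357 10.025
```

>>> apply_moves:
  motion: "26 -0.003 -0.15 0 0 0 -0.015;26 0 0 0 0 0 0"

```text
time: 10.28
tool_pos: [0.5215, -0.0143, 0.1167]
tool_rot: [3.141, 0.0, 2.482]
contact_force: [2.2, 2.8, -1.3]
opening: 0.024
grip_force: 1.6
```

```bash
python3 - <<'E'
from h import *
for i in range(3):
    a=robot.read_camera("scene"); c=a["img"][220:240,225:250].astype(int); w=np.clip(c[...,0]-c[...,1]-60,0,None); vv,uu=np.mgrid[220:240,225:250]; print((w*uu).sum()/w.sum(),(w*vv).sum()/w.sum())
o=cv2.resize(cv2.imread("pics/s0.png"),(512,384),interpolation=cv2.INTER_AREA)[...,::-1]
c=o[220:240,225:250].astype(int); w=np.clip(c[...,0]-c[...,1]-60,0,None);print((w*uu).sum()/w.sum(),(w*vv).sum()/w.sum())
o=robot.observe();print(o["contact_force"],o["grip_force"],o["time"])
E
```

```text
236.41 228.77555555555554
236.39353400222964 228.75808249721294
236.40715883668904 228.76342281879195
236.4602122015915 228.1180371352785
[ 1.15537711  1.76998531 -0.44127901] 1.0674117878079414 10.425
```

>>> apply_moves:
  motion: "26 -0.003 -0.15 0 0 0 -0.015"

```text
time: 10.55
tool_pos: [0.5207, -0.0154, 0.1167]
tool_rot: [3.14, 0.0, 2.497]
contact_force: [5.1, 7.0, -1.3]
opening: 0.0243
grip_force: 4.1
```

>>> apply_moves:
  motion: "26 -0.003 0.24 0 0 0 0.025;26 -0.003 0.24 0 0 0 0.025;26 0 0 0 0 0 0;26 0 0 0 0 0 0;26 0 0 0 0 0 0"

```text
time: 11.18
tool_pos: [0.5232, -0.0122, 0.1167]
tool_rot: [-3.141, 0.0, 2.447]
contact_force: [0.2, 1.0, -0.3]
opening: 0.0241
grip_force: 0.0
```

```bash
python3 - <<'E'
from h import *
vv,uu=np.mgrid[220:240,225:250]
for i in range(2):
    a=robot.read_camera("scene"); c=a["img"][220:240,225:250].astype(int); w=np.clip(c[...,0]-c[...,1]-60,0,None);  print((w*uu).sum()/w.sum(),(w*vv).sum()/w.sum())
o=robot.observe();print(o["contact_force"],o["grip_force"],o["time"])
E
```

```text
236.48356309650052 228.8966065747614
236.48522299838797 228.92154755507792
[-0.60715467 -0.26404058  0.83087487] 0.0 11.275
```

```bash
python3 - <<'E'
from h import *
a=robot.read_camera("scene");c=a["img"][180:200,225:247].astype(int)
m=(c[...,0]-c[...,2]>60)&(c[...,0]>110); v,u=np.nonzero(m)
print(u.mean()+225,v.mean()+180,len(u)); print(at_z(a,(236.2,191),.143))
save(a,"s3.png",(190,140,290,220),7)
E
```

```text
233.68421052631578 192.73684210526315 95
[ 0.55579178 -0.03009575  0.143     ]
```

View pics/s3.png

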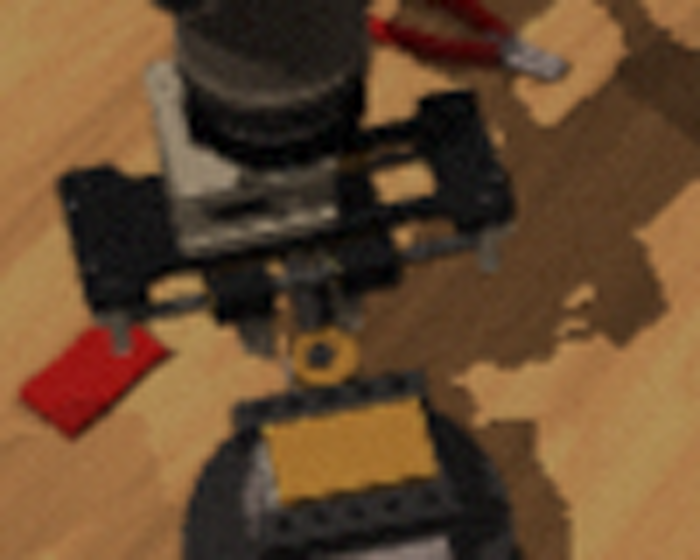

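>>> apply_moves:
  motion: "26 0 0 -2.5 0 0 0;26 0 0 -3 0 0 0;0 0 -1.6 0 0 0 0.025;0 0 -1.8 0 0 0 0.025;0 0 0 0 0 0 0;0 0 0 3 0 0 0;0 0 0 2.5 0 0 0;0 0 0 0 0 0 0"

```text
time: 12.32
tool_pos: [0.4997, -0.0376, 0.1147]
tool_rot: [-3.139, -0.004, 2.396]
contact_force: [0.1, 0.4, -0.2]
opening: 0.0003
grip_force: 0.0
```

>>> apply_moves:
  motion: "0 0 0.4 0 0 0 0;0 0 0 0 0 0 0"

```text
time: 12.58
tool_pos: [0.5048, -0.0349, 0.1177]
tool_rot: [3.141, 0.002, 2.397]
contact_force: [0.6, 1.2, 1.0]
opening: 0.0007
grip_force: 0.0
```

>>> apply_moves:
  motion: "0 0 0.3 0 0 0 0;0 0 0.3 0 0 0 0;0 0 0 0 0 0 0"

```text
time: 12.95
tool_pos: [0.5082, -0.0304, 0.1169]
tool_rot: [3.141, 0.0, 2.397]
contact_force: [0.7, -0.1, 0.6]
opening: 0.0005
grip_force: 0.0
```

>>> apply_moves:
  motion: "0 0 0.25 0 0 0 0;0 0 0 0 0 0 0"

```text
time: 13.2
tool_pos: [0.5098, -0.0286, 0.1167]
tool_rot: [-3.142, 0.0, 2.397]
contact_force: [-0.2, 0.3, 0.1]
opening: 0.0007
grip_force: 0.0
```

>>> apply_moves:
  motion: "0 0 0.25 0 0 0 0;0 0.25 0.38 0 0 0 0.1;0 0.25 0.38 0 0 0 0.1"

```text
time: 13.58
tool_pos: [0.5128, -0.0191, 0.1167]
tool_rot: [-3.139, 0.001, 2.194]
contact_force: [-3.4, -8.4, 1.5]
opening: 0.0006
grip_force: 3.5
```

>>> apply_moves:
  motion: "0 0.25 0.38 0 0 0 0.1;0 0.25 0.38 0 0 0 0.1"

```text
time: 13.82
tool_pos: [0.5162, -0.011, 0.1167]
tool_rot: [-3.139, 0.001, 1.994]
contact_force: [-3.6, -8.0, 1.6]
opening: 0.0003
grip_force: 3.5
```

>>> apply_moves:
  motion: "0 0.25 0.38 0 0 0 0.1;0 0.25 0.38 0 0 0 0.1;0 0.25 0.38 0 0 0 0.1;0 0.25 0.38 0 0 0 0.1"

```text
time: 14.32
tool_pos: [0.5272, 0.003, 0.1164]
tool_rot: [-3.138, 0.002, 1.594]
contact_force: [-6.8, -5.2, 2.0]
opening: 0.0001
grip_force: 3.5
```

>>> apply_moves:
  motion: "0 0.25 0.38 0 0 0 0.1;0 0.25 0.38 0 0 0 0.1;0 0.25 0.38 0 0 0 0.1"

```text
time: 14.7
tool_pos: [0.5384, 0.0101, 0.1162]
tool_rot: [-3.136, 0.002, 1.294]
contact_force: [-7.2, -3.6, 2.1]
opening: -0.0
grip_force: 3.4
```

>>> apply_moves:
  motion: "0 0.25 0.38 0 0 0 0.1;0 0.25 0.38 0 0 0 0.1"

```text
time: 14.95
tool_pos: [0.547, 0.0128, 0.116]
tool_rot: [-3.136, 0.003, 1.094]
contact_force: [-8.5, -1.8, 2.2]
opening: 0.0008
grip_force: 3.3
```

>>> apply_moves:
  motion: "0 0.13 0.19 0 0 0 0.05;0 0.13 0.19 0 0 0 0.05"

```text
time: 15.2
tool_pos: [0.5509, 0.0135, 0.1159]
tool_rot: [-3.135, 0.004, 0.995]
contact_force: [-11.2, -0.4, 5.1]
opening: 0.0007
grip_force: 4.7
```

>>> apply_moves:
  motion: "0 0.13 0.19 0 0 0 0.05;0 0.13 0.19 0 0 0 0.05"

```text
time: 15.45
tool_pos: [0.5546, 0.0139, 0.1159]
tool_rot: [-3.134, 0.006, 0.895]
contact_force: [-13.5, 1.4, 6.1]
opening: 0.0006
grip_force: 6.2
```

>>> apply_moves:
  motion: "0 0.1 0.2 0 0 0 0.04;0 0 0.1 0 0 0 0"

```text
time: 15.7
tool_pos: [0.5569, 0.0134, 0.1159]
tool_rot: [-3.132, 0.006, 0.857]
contact_force: [-15.2, 3.9, 7.5]
opening: 0.0003
grip_force: 7.5
```

>>> apply_moves:
  motion: "0 0.05 0.2 0 0 0 0.03;0 0 0.1 0 0 0 0;0 0 0 0 0 0 0"

```text
time: 16.08
tool_pos: [0.5576, 0.0137, 0.1159]
tool_rot: [-3.128, 0.007, 0.828]
contact_force: [-21.7, 10.3, 12.2]
opening: 0.0002
grip_force: 12.1
```

>>> apply_moves:
  motion: "0 0 -0.5 0 0 0 0;0 0 -2 0 0 0 0;0 0 -2 0 0 0 0;0 0 0 -5 0 0 0;0 0 0 -5 0 0 0;0 -4 -4 0 0 0 0;0 -4 -4 0 0 0 0;0 -4 -4 0 0 0 0;0 0 0 0 0 0 0"

```text
time: 17.2
tool_pos: [0.3579, 0.0345, 0.2166]
tool_rot: [-3.14, 0.001, 0.827]
contact_force: [0.9, 0.1, 0.2]
opening: 0.0004
grip_force: 0.0
```

```bash
python3 - <<'E'
from h import *
a=robot.read_camera("scene");b=robot.read_camera("top")
vv,uu=np.mgrid[220:240,225:250]; c=a["img"][220:240,225:250].astype(int); w=np.clip(c[...,0]-c[...,1]-60,0,None);  print((w*uu).sum()/w.sum(),(w*vv).sum()/w.sum())
A=cv2.resize(a["img"][150:270,180:300],None,fx=3.3,fy=3.3,interpolation=cv2.INTER_CUBIC)
B=cv2.resize(b["img"][130:250,210:330],None,fx=3.3,fy=3.3,interpolation=cv2.INTER_CUBIC)
cv2.imwrite("pics/c4.png",np.hstack([A,B])[...,::-1])
E
```

```text
236.46144927536233 228.9008695652174
```

View pics/c4.png

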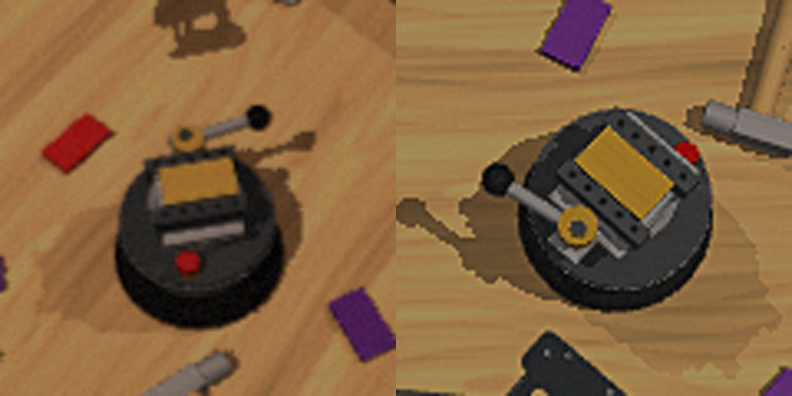

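```bash
python3 - <<'E'
from h import *
a=robot.read_camera("scene");b=robot.read_camera("top")
k=(at_z(a,(258.2,185.5),.135)+at_z(b,(240.6,184.8),.135))/2
p=(at_z(a,(236.7,191.8),.143)+at_z(b,(265.2,199.1),.143))/2
h=np.array([.5965,-.072,0]); g=lambda v:np.arctan2(v[1],v[0])
# head angle from blank edges in top view
e0=at_z(b,(210+(611-396)/3.3,130+127/3.3),.149);e1=at_z(b,(210+(672-396)/3.3,130+177/3.3),.149)
print(k,p,g(k-p),g(p-h),"blank long dir+90",g(e1-e0)+np.pi/2,"swing",g(p-h)-g(k-p))
E
```

```text
[0.59615321 0.03111819 0.135     ] [ 0.55577554 -0.03172485  0.143     ] 0.9997001493650927 2.3617414948780078 blank long dir+90 -0.7439617090450952 swing 1.3620413455129152
```

>>> apply_moves:
  motion: "0 4 4 0 0 0 0;0 4 4 0 0 0 0;0 4 4 0 0 0 0;0 0.8 0 5 0 0 -0.13;0 0 0 5 0 0 0;0 0 2 0 0 0 0;0 0 1 0 0 0 0;0 0 0.5 0 0 0 0;0 0 0 0 0 0 0"

```text
time: 18.52
tool_pos: [0.5644, 0.0271, 0.1164]
tool_rot: [-3.14, 0.001, 0.957]
contact_force: [-3.3, 1.0, -1.2]
opening: 0.0008
grip_force: 1.6
```

>>> apply_moves:
  motion: "0 0 0.3 0 0 0 0;0 0 0.2 0 0 0 0;0 0 0 0 0 0 0"

```text
time: 18.9
tool_pos: [0.5665, 0.026, 0.1165]
tool_rot: [-3.135, 0.001, 0.957]
contact_force: [-9.9, 7.2, 1.7]
opening: 0.0007
grip_force: 6.5
```

>>> apply_moves:
  motion: "0 0 0.2 0 0 0 0;0 0 0.2 0 0 0 0;0 0 0 0 0 0 0"

```text
time: 19.27
tool_pos: [0.5673, 0.0259, 0.1164]
tool_rot: [-3.129, 0.001, 0.957]
contact_force: [-18.6, 14.9, 8.2]
opening: 0.0002
grip_force: 12.5
```

>>> apply_moves:
  motion: "0 0 0.2 0 0 0 0;0 0 0 0 0 0 0"

```text
time: 19.52
tool_pos: [0.5676, 0.0259, 0.1164]
tool_rot: [-3.126, 0.002, 0.958]
contact_force: [-23.3, 18.1, 11.0]
opening: 0.0002
grip_force: 15.7
```

>>> apply_moves:
  motion: "0 0 -0.6 0 0 0 0;0 0 -2 0 0 0 0;0 0 -2 0 0 0 0;0 0 0 -5 0 0 0;0 0 0 -5 0 0 0;0 -4 -4 0 0 0 0;0 -4 -4 0 0 0 0;0 -4 -4 0 0 0 0;0 0 0 0 0 0 0"

```text
time: 20.65
tool_pos: [0.3665, 0.018, 0.2174]
tool_rot: [3.14, -0.0, 0.956]
contact_force: [0.9, -0.8, 0.1]
opening: 0.0004
grip_force: 0.0
```

```bash
python3 - <<'E'
from h import *
a=robot.read_camera("scene");b=robot.read_camera("top")
vv,uu=np.mgrid[220:240,225:250]; c=a["img"][220:240,225:250].astype(int); w=np.clip(c[...,0]-c[...,1]-60,0,None);  print((w*uu).sum()/w.sum(),(w*vv).sum()/w.sum())
B=cv2.resize(b["img"][160:225,225:315],None,fx=8,fy=8,interpolation=cv2.INTER_CUBIC)
cv2.imwrite("pics/c5.png",B[...,::-1])
E
```

```text
236.48305571510627 228.91499138426192
```

View pics/c5.png

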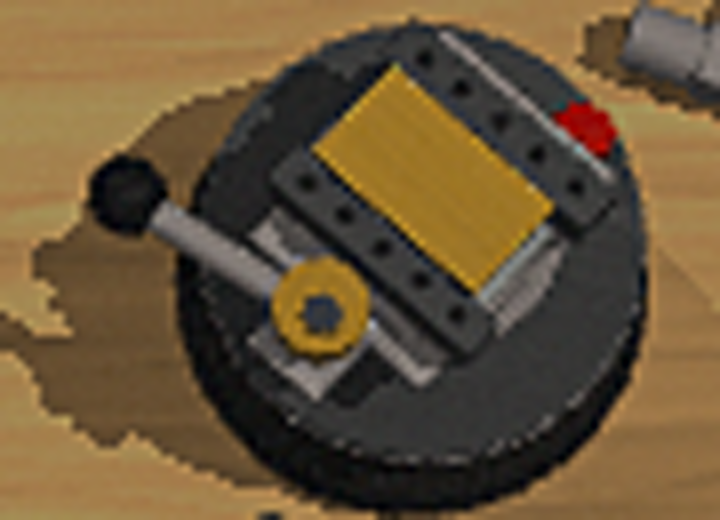

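```bash
python3 -c "
from cell import robot
print(robot.hand_in())"
```

```text
the job is handed in; nothing more can be done
None
```

The job is handed in, but it returned no verdict: the head turned about 60° anticlockwise until the plunger caught, the lever went clockwise until it stopped hard (about 1.4 rad by the camera), and the blank looks flat between the closed jaws, with the robot clear and the bystanders never touched.

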